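# Unstack the finds boxes into their storage trays

### The arm

A 7-joint arm with a two-finger parallel gripper is mounted at the origin on the work surface. World frame = base frame: x ahead of the robot, y to its left, z up, the work surface at z = 0. Lengths are in m, angles in rad, forces in N, time in s.
With the tool pointing down it reaches from about 0.4 to 0.85 m from the base axis. Payload 4.5 kg.
Tool frame: the origin (TCP) lies midway between the tips of the shut fingers; the grasp point (between the pads) lies 19 mm behind it; z points along the fingers, y is the line along which they close (so a half turn about z gives the same grasp; the last joint's range is limited). The gripper opens to 88 mm and grips with 3 to 60 N. Pads are 18 mm wide; open, the fingers measure 123 mm over their backs; the gripper's body (75 mm by 187 mm) begins 45 mm behind the grasp point.
Start: joints at [1.187, 0.689, -0.195, 1.565, 0.157, 0.902, -0.215], TCP at [0.254, -0.571, 0.239] pointing down, gripper open.
Joint ranges: [-3.01, 3.01], [-0.46, 2.08], [-1.47, 1.51], [0.13, 2.56], [-1, 4.14], [0.04, 2.09], [-2.66, 2.66]. Speed limits (rad/s): [2.57, 2.57, 3.14, 3.14, 3.14, 3.14, 3.14].

### API

Orientations are given as a unit quaternion [x, y, z, w].
In Python, from plant import r gives the robot as it stands. The module is installed in compiled form; this text tells all that it offers.
- The arm moves only by the tool step_arm, never from a script. Its argument "series" is a list of rows, each a list of 7 numbers: the shift along the world's x, y, z in mm, then the turn, a rotation vector about the world's x, y, z in rad, then the closure, from 0 (fully open) to 1 (shut). A call has 1 to 20 rows; each row shifts and turns the commanded pose from where the row before left it; what a row does not reach is not made up. A row lasts 1/10 s, in which the tool goes at most 50 mm and 8.59 degrees, less where a joint would pass 70% of its speed; a pose out of reach is approached as far as the arm can. A call is refused whole if a number of a shift passes 50 or a number of a turn 0.15, either way. A call with a gripper value outside its range is refused whole. The fingers move at their own pace and stop on an object; "force" is the grip in N (left out, the last holds). Time passes only in rows, so rows that do not move let the fingers close. It gives the time, the measured TCP pose, the force, the opening and the grip force at its end, in the units of the state.
- r.get_state(): the state, without advancing time (a new reading comes with each control period).
- r.snapshot(name): name is "side" or "top" or "wrist"; returns (picture, depth): 420x560x3 uint8, blue, green, red; 420x560 float32, m along the optical axis (not along the pixel's ray), 0 where there is no reading.
- r.get_calibration(name): a dict with "intrinsics" (3x3 intrinsics, pixels), "pose" (4x4, takes a point from camera to world coordinates). Camera axes: x right, y up, looking along -z (the intrinsics and any distortion apply to the point x, -y, -z); pixel columns grow to the right and rows downward; lengths in m; the calibration is good to about 2 mm. A picture is of the moment at which its call begins: read the wrist's pose just before it. get_calibration takes no time and is no camera call; for the wrist camera it gives the pose at the moment of the call.
- r.finish_job(): hands the job in; it is judged then, once.
The state is a dict: "clock": time; "q": joint angles; "qd": joint speeds; "joint_torque": joint torques, N m; "tool_pos": TCP position; "eef_rot": TCP orientation; "contact_force": force on the tool from outside, world axes, zero at the start; "moment": the same for the moment, N m; "opening": opening from 0.0 (shut) to 1.0 (fully open); "finger_force": force on a finger pad.
Only numpy, scipy, OpenCV 4.12 (cv2) and the standard library are available. Lean on these libraries where they do the work, as an engineer would, in place of code of your own. Each camera call takes 0.05 s, during which the arm holds its last target. There are 200 camera calls.

### The job

The four finds boxes unpacked from the crate stand in one stack. Take the stack apart from the top down, one box at a time, and set each box flat in the foam-lined card tray made to its size - the small square box in the smallest tray, the round tin in the larger square tray, the clear box in the medium oblong tray and the long card box in the long tray. Keep the boxes upright, let none drop, and leave the loupe and the tape roll where they stand.

Things in the scene. Friction and masses are not known exactly. Their poses are not given: they have to be found in the camera images.
- coin_box_mid (a point): Centre of the small square box, 36 x 36 mm and 30 mm high, white base and clear lid (a copper coin on pale grey foam inside), about 45 g. At the start it is the top of the stack. x and y axes along its sides, z up.
- tin_mid (a point): Centre of the round aluminium tin, 56 mm diameter, 30 mm high, about 90 g. Second from the top of the stack. z up, along the tin's axis.
- clear_box_mid (a point): Centre of the clear plastic box, 58 mm (along its x axis) by 84 mm (along its y axis), 32 mm high, pale grey foam and a reddish potsherd inside, about 120 g. Third from the top. z up.
- card_box_mid (a point): Centre of the long grey-buff card box with metal corner edges, 64 mm (along its x axis) by 124 mm (along its y axis), 42 mm high, about 300 g; its lid covers it to the foot, so it can be lifted by its sides. Bottom of the stack, standing on the table. z up.
- tray_small: The smallest tray, for the small square box: inside 50 x 50 mm, sides along its x and y axes. Fixed. Open card tray, brown cardboard walls 3 mm thick, white foam floor 3 mm above the table, rim 10 mm above the table. Origin: centre of its underside, on the table; z up.
- tray_square: The larger square tray, for the round tin: inside 72 x 72 mm, sides along its x and y axes. Fixed. Open card tray, brown cardboard walls 3 mm thick, white foam floor 3 mm above the table, rim 10 mm above the table. Origin: centre of its underside, on the table; z up.
- tray_medium: The medium oblong tray, for the clear box: inside 74 mm (along its x axis) by 100 mm (along its y axis). Fixed. Open card tray, brown cardboard walls 3 mm thick, white foam floor 3 mm above the table, rim 10 mm above the table. Origin: centre of its underside, on the table; z up.
- tray_long: The long tray, for the long card box: inside 80 mm (along its x axis) by 140 mm (along its y axis). Fixed. Open card tray, brown cardboard walls 3 mm thick, white foam floor 3 mm above the table, rim 10 mm above the table. Origin: centre of its underside, on the table; z up.
- loupe_mid (a point): Centre of the black stand loupe, 40 mm diameter, 38 mm high, standing loose among the trays; not to be disturbed.
- tape_roll_mid (a point): Centre of the roll of brown packing tape lying on the table, 100 mm diameter, 48 mm high, loose; not to be disturbed.
Not all that is in view belongs to the job. Leave any orange or purple look-alike of the tray_long alone.

How it is judged:
On the way, in this order (a step that is already met when the one before it is completed fails the run):
1. the small square box stands in the smallest tray, let go (horizontal distance between coin_box_mid and tray_small below 0.013 m and z of coin_box_mid in the frame of tray_small between 0.015 and 0.021 m and angle between coin_box_mid's own z axis and vertical below 0.08 rad and contact force between coin_box and the fingers below 0.05 N), for 0.2 s.
2. the round tin stands in the larger square tray, let go (horizontal distance between tin_mid and tray_square below 0.013 m and z of tin_mid in the frame of tray_square between 0.015 and 0.021 m and angle between tin_mid's own z axis and vertical below 0.08 rad and contact force between tin and the fingers below 0.05 N), for 0.2 s.
3. the clear box stands in the medium oblong tray, let go (horizontal distance between clear_box_mid and tray_medium below 0.013 m and z of clear_box_mid in the frame of tray_medium between 0.016 and 0.022 m and angle between clear_box_mid's own z axis and vertical below 0.08 rad and contact force between clear_box and the fingers below 0.05 N), for 0.2 s.
4. the long card box stands in the long tray, let go (horizontal distance between card_box_mid and tray_long below 0.013 m and z of card_box_mid in the frame of tray_long between 0.021 and 0.027 m and angle between card_box_mid's own z axis and vertical below 0.08 rad and contact force between card_box and the fingers below 0.05 N), for 0.2 s.
At the end, for the whole second after the job is handed in: Each of the four boxes stands upright (within 0.08 rad) flat on the floor of its own tray (height within 3 mm, centre within 13 mm of the tray's centre, which any box lying flat inside its tray meets), released and at rest (all of step 1 and all of step 2 and all of step 3 and all of step 4 and linear speed of each of coin_box, tin, clear_box, card_box below 0.01 m/s and angular speed of each of coin_box, tin, clear_box, card_box below 0.1 rad/s); the robot touches nothing.
It fails at once if a box is dropped or knocked down (moves faster than 0.6 m/s while not held) ((linear speed of coin_box above 0.6 m/s and contact force between coin_box and the fingers below 0.01 N) or (linear speed of tin above 0.6 m/s and contact force between tin and the fingers below 0.01 N) or (linear speed of clear_box above 0.6 m/s and contact force between clear_box and the fingers below 0.01 N) or (linear speed of card_box above 0.6 m/s and contact force between card_box and the fingers below 0.01 N)).
It fails at once if a box is tipped more than 35 degrees (angle between any of coin_box_mid, tin_mid, clear_box_mid, card_box_mid's own z axis and vertical above 0.61 rad).
It fails at once if the loupe is shifted more than 20 mm (distance of loupe_mid from where it was at the start of the episode above 0.02 m).
It fails at once if the tape roll is shifted more than 20 mm (distance of tape_roll_mid from where it was at the start of the episode above 0.02 m).
It also fails if it takes over 120 s, if anything falls off the work surface, if the arm or the gripper's body presses on something with over 40 N, if the wrist force passes 120 N, or if a joint passes its speed limit or range.

## Working session

There is one attempt and no reset: what is moved stays moved. The work goes in short steps, Python scripts to look and compute and a tool call to move; the robot and the scene stay as the last step left them, time stands still between calls to the robot, and variables do not carry over. Pictures are saved under pics/ and viewed, at most 14 in all, crops included, and the job is handed in when it is done.

Besides the shell and the picture viewer there is one more tool, called after "Request:" by a JSON object that holds its "name" and its "arguments", one argument or row to a line. step_arm: Moves the arm, as the interface text tells. Its arguments: {"type":"object","properties":{"series":{"type":"array"},"force":{"type":"number"}},"required":["series"]}

```bash
mkdir -p pics
cat > h.py <<'E'
import numpy as np, cv2
from plant import r
def cloud(name):
    c=r.get_calibration(name); K=np.array(c["intrinsics"]); T=np.array(c["pose"])
    im,d=r.snapshot(name)
    v,u=np.mgrid[:420,:560]
    x=(u-K[0,2])/K[0,0]*d; y=(v-K[1,2])/K[1,1]*d
    P=np.stack([x,-y,-d],-1)@T[:3,:3].T+T[:3,3]
    P[d==0]=np.nan
    return im,d,P
E
python3 - <<'E'
from h import *
for n in("top","side"):
    im,d,P=cloud(n); cv2.imwrite(f"pics/{n}0.png",im); np.save(n+"0.npy",P); print(r.get_calibration(n))
print(r.get_state())
E
```

```text
{'intrinsics': array([[405.05037104,   0.        , 273.25719973],
       [  0.        , 405.05037104, 210.24234981],
       [  0.        ,   0.        ,   1.        ]]), 'pose': array([[ 0.01222906,  0.99288949, -0.11840996,  0.32310329],
       [-0.99974782,  0.01437143,  0.01725586, -0.01485265],
       [ 0.01883489,  0.11816908,  0.99281484,  1.18304581],
       [ 0.        ,  0.        ,  0.        ,  1.        ]])}
{'intrinsics': array([[538.96301449,   0.        , 275.45869589],
       [  0.        , 538.96301449, 206.74164094],
       [  0.        ,   0.        ,   1.        ]]), 'pose': array([[-0.88553294,  0.28928374, -0.36351936, -0.06978347],
       [-0.46456542, -0.54596692,  0.69720807,  0.98622548],
       [ 0.00322141,  0.78627924,  0.61786292,  1.00304341],
       [ 0.        ,  0.        ,  0.        ,  1.        ]])}
{'clock': 0.1, 'q': array([ 1.1867779 ,  0.68989578, -0.19451401,  1.56621775,  0.15735014,
        0.90250426, -0.21506849]), 'qd': array([-0.00023293, -0.00201094, -0.00199074, -0.00227694,  0.00131024,
       -0.00077804, -0.00064072]), 'joint_torque': array([-1.91532599e-03, -5.28497958e+01, -1.27086829e+00, -1.53836864e+01,
       -5.25166048e-02,  2.07709782e-03,  4.14684735e-05]), 'tool_pos': array([ 0.25332478, -0.5707512 ,  0.23799873]), 'eef_rot': array([ 9.78243756e-01,  2.07457201e-01, -2.47350172e-04, -7.76503057e-04]), 'contact_force': array([-0.56677359,  0.1332654 , -0.19061001]), 'moment': array([ 0.01815256,  0.00998167, -0.00632087]), 'finger_force': 0.0, 'opening': 1.001165513593569}
```

View pics/top0.png

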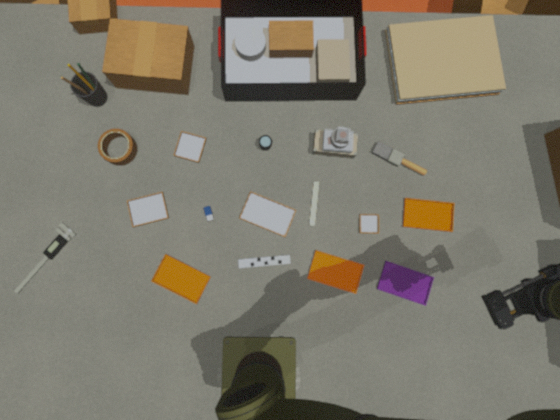

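View pics/side0.png

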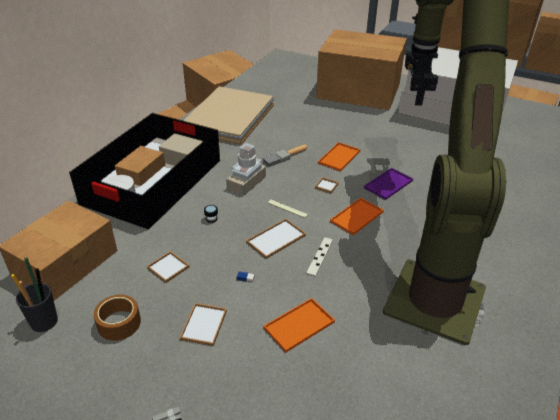

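```bash
cat > m.py <<'E'
from h import *
P=np.load("top0.npy"); im=cv2.imread("pics/top0.png")
hsv=cv2.cvtColor(im,cv2.COLOR_BGR2HSV)
np.set_printoptions(precision=4,suppress=True)
K0=r.get_calibration("top"); K=np.array(K0["intrinsics"]); T=np.array(K0["pose"])
def ray(u,v,z):
    dd=np.array([(u-K[0,2])/K[0,0],-(v-K[1,2])/K[1,1],-1])@T[:3,:3].T
    return T[:3,3]+dd*(z-T[2,3])/dd[2]
print("table z",[np.nanmedian(P[v-5:v+5,u-5:u+5,2]) for u,v in((230,150),(330,220),(200,240),(400,245))])
for n,u,v in(("small",369,223),("square",190,147),("medium",148,210),("long",267,214)):
    w=((hsv[...,1]<40)&(hsv[...,2]>140)).astype(np.uint8)
    _,lab=cv2.connectedComponents(w,connectivity=4); m=lab==lab[v,u]
    vs,us=np.nonzero(m)
    q=np.array([ray(a,b,.003)[:2] for a,b in zip(us,vs)])
    (c,s,a)=cv2.minAreaRect((q*1000).astype(np.float32)); print(n,m.sum(),np.array(c),np.array(s),a, np.nanmedian(P[m],0)*1000)
    p=P[v-40:v+40,u-40:u+40].reshape(-1,3)
def band(name,lo,hi,box):
    x0,x1,y0,y1=box
    m=(P[...,2]>lo)&(P[...,2]<hi)&(P[...,0]>x0)&(P[...,0]<x1)&(P[...,1]>y0)&(P[...,1]<y1)
    q=P[m][:,:2]*1000
    c,s,a=cv2.minAreaRect(q.astype(np.float32)); print(name,m.sum(),np.array(c),np.array(s),a,np.median(P[m][:,2]))
sx,sy,_=ray(336,141,.05); print(sx,sy)
B=(sx-.08,sx+.06,sy-.09,sy+.09)
for n,lo,hi in(("card",.036,.048),("clear",.068,.08),("tin",.098,.108),("coin",.128,.14)): band(n,lo,hi,B)
for n,u,v,lo,hi,w in(("loupe",265,142,.03,.045,.05),("tape",116,146,.04,.055,.08)):
    x,y,_=ray(u,v,.03); band(n,lo,hi,(x-w,x+w,y-w,y+w))
c=P[0:104,218:368].reshape(-1,3); c=c[c[:,2]>.06]; print("crate",np.nanpercentile(c,[1,50,99],axis=0), c[:,0].min())
print("card2 near scraper", P[155,395]); print("flat box",P[97,440])
E
python3 m.py
```

```text
table z [np.float64(-0.00040886867995526543), np.float64(-0.0005318771398588051), np.float64(-0.00037253701865924693), np.float64(6.815254582903663e-07)]
small 277 [ 430.2499 -316.9729] [47.1542 48.4   ] 0.7733741402626038 [ 430.1508 -316.2389    3.3817]
square 569 [652.4354 216.1844] [72.3152 72.1617] 75.36795043945312 [652.582  216.1101   3.1523]
medium 868 [462.4224 332.8047] [ 74.6479 100.0025] 15.25281810760498 [462.2262 332.6197   2.8572]
long 1310 [453.2451 -17.5109] [140.179   81.9382] 68.7037353515625 [453.2011 -17.4717   3.097 ]
0.661997277637473 -0.21309403276527242
card 317 [ 660.3269 -213.2784] [124.4986  64.1407] 84.8278579711914 0.0422023186662186
clear 286 [ 659.7042 -216.5663] [84.0199 60.1027] 86.94326782226562 0.0743843442364226
tin 102 [ 657.3192 -215.596 ] [54.1727 50.3606] 40.892616271972656 0.1038221983756018
coin 189 [ 657.0612 -218.1423] [36.1403 37.0184] 84.59268951416016 0.13408048938207928
loupe 148 [660.2259  -8.3254] [40.1186 34.8613] 0.8652989268302917 0.03848372877943107
tape 469 [638.8815 419.9224] [99.2072 97.4649] 88.98018646240234 0.04760489566395254
crate [[ 0.7946 -0.2822  0.0604]
 [ 0.9349 -0.1111  0.084 ]
 [ 1.0605  0.1216  0.1227]] 0.7918190390125224
card2 near scraper [ 0.6308 -0.3922  0.0228]
flat box [ 0.8105 -0.5312  0.0259]
```

The top view shows the stack at (336,141), and the white trays at: small (369,223), square (190,147), medium (148,210), long (267,214). The loupe is at (265,142), the tape roll at (116,146) and the crate is above the stack. The side view agrees, so I'm moving to above the stack.

Request:
{"name": "step_arm", "arguments": {
  "series": [
    [34,29.5,0,0,0,0.088,0],
    [34,29.5,0,0,0,0.088,0],
    [34,29.5,0,0,0,0.088,0],
    [34,29.5,0,0,0,0.088,0],
    [34,29.5,0,0,0,0.088,0],
    [34,29.5,0,0,0,0.088,0],
    [34,29.5,0,0,0,0.088,0],
    [34,29.5,0,0,0,0.088,0],
    [34,29.5,0,0,0,0.088,0],
    [34,29.5,0,0,0,0.088,0],
    [34,29.5,0,0,0,0.088,0],
    [30,28.5,0,0,0,0.088,0],
    [0,0,0,0,0,0,0],
    [0,0,0,0,0,0,0]
  ],
  "force": 15
}}

```text
clock: 1.5
tool_pos: [0.6577, -0.2171, 0.2379]
eef_rot: [0.74, 0.673, -0.0, -0.001]
contact_force: [0.2, -0.2, 0.3]
opening: 1.0
finger_force: 0.0
```

```bash
cat > st.py <<'E'
from h import *
import sys
np.set_printoptions(precision=1,suppress=True)
s=r.get_state(); q=s["eef_rot"]; print("tcp",s["tool_pos"]*1000,"yline",np.degrees(2*np.arctan2(q[1],q[0]))-90,"open mm",88*s["opening"],"ff",s["finger_force"])
im,d,P=cloud(sys.argv[1]); cv2.imwrite(f"pics/{sys.argv[2]}.png",im)
# args: x y half lo hi (mm)
for a in sys.argv[3:]:
    x,y,w,lo,hi=map(float,a.split(",")); Q=P*1000
    m=(abs(Q[...,0]-x)<w)&(abs(Q[...,1]-y)<w)&(Q[...,2]>lo)&(Q[...,2]<hi)
    if m.sum()>20:
        c,sz,an=cv2.minAreaRect(Q[m][:,:2].astype(np.float32)); print(a,m.sum(),np.array(c),np.array(sz),round(an,1),"z",np.median(Q[m][:,2]))
    else: print(a,m.sum())
E
python3 st.py wrist w1 657,-218,50,128,140 657,-218,60,98,109 657,-218,80,68,80 657,-218,100,36,48
```

```text
tcp [ 657.7 -217.1  237.9] yline -5.4595247833598535 open mm 87.95605368532661 ff 0.0
657,-218,50,128,140 1760 [ 658.5 -217.7] [36.8 35.8] 83.9 z 133.4737453729715
657,-218,60,98,109 899 [ 661.5 -212.2] [45.4 55.4] 78.1 z 103.51316435968549
657,-218,80,68,80 1549 [ 660.4 -215.7] [84.  57.8] 86.5 z 73.45924063078346
657,-218,100,36,48 1614 [ 662.1 -212.7] [123.8  64.6] 84.8 z 41.46008058756617
```

View pics/w1.png

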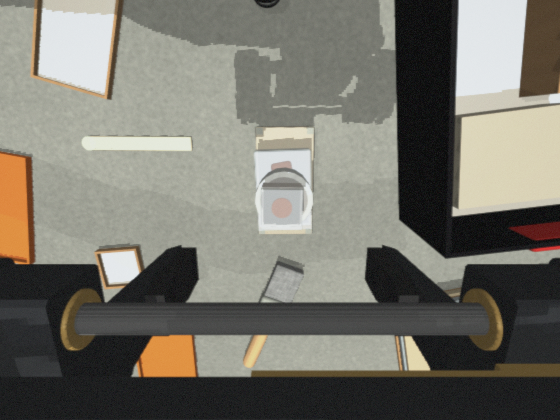

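The wrist view confirms the stack: the coin box is centred at about (282,207), between the finger lines. The gripper clears the crate wall at the right. Descending onto the coin box.

Request:
{"name": "step_arm", "arguments": {
  "series": [
    [0,-1,-30,0,0,0,0],
    [0,0,-30,0,0,0,0],
    [0,0,-30,0,0,0,0],
    [0,0,-20,0,0,0,0],
    [0,0,-14,0,0,0,0],
    [0,0,0,0,0,0,0],
    [0,0,0,0,0,0,0.4],
    [0,0,0,0,0,0,0.5],
    [0,0,0,0,0,0,0.6],
    [0,0,0,0,0,0,0.7],
    [0,0,0,0,0,0,0.8],
    [0,0,0,0,0,0,0.9],
    [0,0,0,0,0,0,1],
    [0,0,0,0,0,0,1],
    [0,0,0,0,0,0,1]
  ],
  "force": 12
}}

```text
clock: 3.05
tool_pos: [0.6577, -0.2192, 0.1148]
eef_rot: [0.741, 0.672, 0.0, 0.0]
contact_force: [-0.6, -0.4, 0.1]
opening: 0.409
finger_force: 12.0
```

Request:
{"name": "step_arm", "arguments": {
  "series": [
    [0,0,15,0,0,0,1],
    [0,0,25,0,0,0,1],
    [-38,-16,0,0,0,0.018,1],
    [-38,-16,0,0,0,0.018,1],
    [-38,-16,0,0,0,0.018,1],
    [-38,-16,0,0,0,0.018,1],
    [-38,-16,0,0,0,0.018,1],
    [-38,-18,0,0,0,0.018,1],
    [0,0,0,0,0,0,1],
    [0,0,0,0,0,0,1],
    [0,0,-40,0,0,0,1],
    [0,0,-40,0,0,0,1],
    [0,0,-20,0,0,0,1],
    [0,0,-20,0,0,0,1],
    [0,0,-10,0,0,0,1],
    [0,0,0,0,0,0,1],
    [0,0,0,0,0,0,1]
  ]
}}

```text
clock: 4.75
tool_pos: [0.4309, -0.317, 0.0254]
eef_rot: [0.703, 0.711, 0.0, 0.001]
contact_force: [0.3, -0.2, -1.0]
opening: 0.408
finger_force: 12.0
```

```bash
python3 st.py top t2 430,-317,60,7,14 | tail -3; python3 st.py wrist w2 ; python3 -c "
import cv2;a=cv2.imread('pics/w2.png');cv2.imwrite('pics/w2.png',a)"
```

```text
tcp [ 430.9 -317.    25.4] yline 0.6804228688789067 open mm 35.9364592120081 ff 11.999939968809485
430,-317,60,7,14 34 [ 418.  -297.6] [20.6 75.8] 88.2 z 10.621087469485314
tcp [ 430.8 -317.3   25.7] yline 0.6572337400923942 open mm 35.71803824968864 ff 11.999885332770646
```

Request:
{"name": "step_arm", "arguments": {
  "series": [
    [0,0,-6,0,0,0,1],
    [0,0,-4,0,0,0,1],
    [0,0,-1.5,0,0,0,1],
    [0,0,0,0,0,0,1],
    [0,0,0,0,0,0,1]
  ]
}}

```text
clock: 5.35
tool_pos: [0.4296, -0.3174, 0.0135]
eef_rot: [0.703, 0.711, -0.0, 0.0]
contact_force: [-1.3, 0.3, 4.5]
opening: 0.409
finger_force: 12.0
```

Contact with the floor; release and lift, then back to the stack for the tin at (658,-216).

Request:
{"name": "step_arm", "arguments": {
  "series": [
    [0,0,0,0,0,0,0.5],
    [0,0,0,0,0,0,0.4],
    [0,0,0,0,0,0,0.2],
    [0,0,0,0,0,0,0.1],
    [0,0,20,0,0,0,0],
    [0,0,40,0,0,0,0],
    [0,0,40,0,0,0,0],
    [0,0,40,0,0,0,0],
    [0,0,30,0,0,0,0],
    [38,16,10,0,0,-0.018,0],
    [38,16,10,0,0,-0.018,0],
    [38,17,0,0,0,-0.018,0],
    [38,17,0,0,0,-0.018,0],
    [38,17,0,0,0,-0.018,0],
    [38,18,0,0,0,-0.018,0],
    [0,0,0,0,0,0,0],
    [0,0,0,0,0,0,0]
  ]
}}

```text
clock: 7.05
tool_pos: [0.6577, -0.2152, 0.2025]
eef_rot: [0.74, 0.673, -0.0, -0.001]
contact_force: [0.4, -0.6, 0.8]
opening: 1.004
finger_force: 0.0
```

```bash
python3 st.py wrist w3 657,-218,60,98,109 657,-218,80,68,80 657,-218,100,36,48; python3 st.py top t3 430,-317,40,27,40 430,-317,40,7,14
```

```text
tcp [ 657.7 -215.2  202.5] yline -5.442316545277421 open mm 88.31382047746013 ff 0.0
657,-218,60,98,109 3316 [ 660.8 -216.4] [54.8 54.8] 83.1 z 103.75061764195391
657,-218,80,68,80 2088 [ 660.5 -215.8] [84.  58.1] 86.4 z 73.47710260241735
657,-218,100,36,48 1870 [ 662.4 -212.5] [123.6  64.2] 85.2 z 41.468237028060265
tcp [ 656.7 -216.7  202.6] yline -5.548961871781373 open mm 87.98290532320671 ff 0.0
430,-317,40,27,40 16
430,-317,40,7,14 40 [ 433.7 -292.8] [23.5 57.5] 63.7 z 10.16666433594471
```

View pics/w3.png

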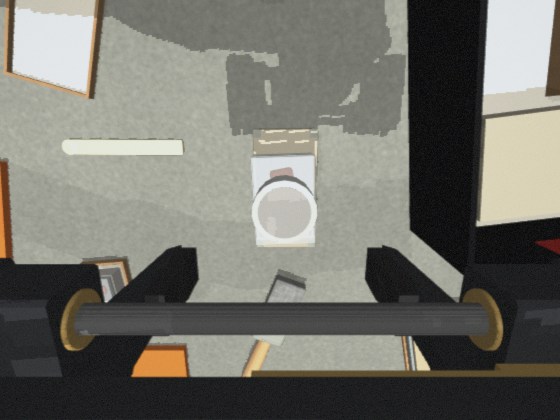

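The tin is at (284,211), centred at about (660,-216); the coin box sits in its tray at (108,275).

Request:
{"name": "step_arm", "arguments": {
  "series": [
    [2,-0.5,-30,0,0,0,0],
    [0,0,-30,0,0,0,0],
    [0,0,-30,0,0,0,0],
    [0,0,-17,0,0,0,0],
    [0,0,-10,0,0,0,0],
    [0,0,0,0,0,0,0],
    [0,0,0,0,0,0,0.2],
    [0,0,0,0,0,0,0.3],
    [0,0,0,0,0,0,0.4],
    [0,0,0,0,0,0,0.5],
    [0,0,0,0,0,0,0.6],
    [0,0,0,0,0,0,0.8],
    [0,0,0,0,0,0,1],
    [0,0,0,0,0,0,1],
    [0,0,0,0,0,0,1]
  ],
  "force": 15
}}

```text
clock: 8.65
tool_pos: [0.66, -0.2168, 0.0869]
eef_rot: [0.741, 0.672, 0.0, 0.0]
contact_force: [-0.8, -0.3, 5.6]
opening: 0.634
finger_force: 15.0
```

Request:
{"name": "step_arm", "arguments": {
  "series": [
    [0,0,10,0,0,0,1],
    [0,0,25,0,0,0,1],
    [0,0,25,0,0,0,1],
    [-1,43,0,0,0,0,1],
    [-1,43,0,0,0,0,1],
    [-1,43,0,0,0,0,1],
    [-1,43,0,0,0,0,1],
    [-1,43,0,0,0,0,1],
    [-1,43,0,0,0,0,1],
    [-1,43,0,0,0,0,1],
    [-1,43,0,0,0,0,1],
    [0,43,0,0,0,0,1],
    [0,46,0,0,0,0,1],
    [0,0,0,0,0,0,1],
    [0,0,-40,0,0,0,1],
    [0,0,-40,0,0,0,1],
    [0,0,-30,0,0,0,1],
    [0,0,0,0,0,0,1],
    [0,0,0,0,0,0,1]
  ]
}}

```text
clock: 10.55
tool_pos: [0.6517, 0.2163, 0.0366]
eef_rot: [0.741, 0.672, -0.0, -0.0]
contact_force: [0.0, 0.3, 0.4]
opening: 0.633
finger_force: 15.0
```

```bash
python3 st.py wrist w4
```

```text
tcp [651.7 216.3  36.6] yline -5.557639823322873 open mm 55.742869611157424 ff 15.016143578686751
```

View pics/w4.png

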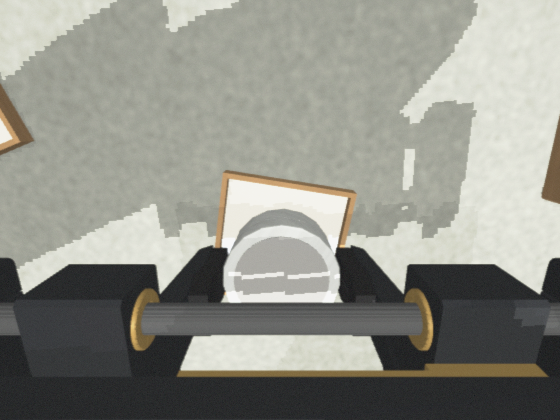

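The tin at (282,270) hangs over its tray, whose rim corners show at (225,172) and (355,192). Lowering it.

Request:
{"name": "step_arm", "arguments": {
  "series": [
    [0,0,-10,0,0,0,1],
    [0,0,-6,0,0,0,1],
    [0,0,-3,0,0,0,1],
    [0,0,-1,0,0,0,1],
    [0,0,0,0,0,0,1],
    [0,0,0,0,0,0,1]
  ]
}}

```text
clock: 11.2
tool_pos: [0.6518, 0.2164, 0.0164]
eef_rot: [0.741, 0.672, 0.0, 0.0]
contact_force: [0.1, -0.4, -0.9]
opening: 0.633
finger_force: 15.0
```

Request:
{"name": "step_arm", "arguments": {
  "series": [
    [0,0,-0.7,0,0,0,1],
    [0,0,-0.7,0,0,0,1],
    [0,0,-0.6,0,0,0,1],
    [0,0,0,0,0,0,1],
    [0,0,0,0,0,0,1]
  ]
}}

```text
clock: 11.7
tool_pos: [0.6519, 0.2164, 0.0159]
eef_rot: [0.741, 0.672, 0.0, 0.0]
contact_force: [-2.9, -1.6, 8.6]
opening: 0.63
finger_force: 15.0
```

Request:
{"name": "step_arm", "arguments": {
  "series": [
    [0,0,0,0,0,0,0.3],
    [0,0,0,0,0,0,0.2],
    [0,0,0,0,0,0,0.1],
    [0,0,0,0,0,0,0],
    [0,0,20,0,0,0,0],
    [0,0,40,0,0,0,0],
    [0,0,40,0,0,0,0],
    [0,0,40,0,0,0,0],
    [1,-43,15,0,0,0.0035,0],
    [1,-43,0,0,0,0.0035,0],
    [1,-43,0,0,0,0.0035,0],
    [1,-43,0,0,0,0.0035,0],
    [1,-43,0,0,0,0.0035,0],
    [1,-43,0,0,0,0.0035,0],
    [1,-43,0,0,0,0.0035,0],
    [1,-43,0,0,0,0.0035,0],
    [0,-43,0,0,0,0.0035,0],
    [0,-45,0,0,0,0.0035,0],
    [0,0,0,0,0,0,0],
    [0,0,0,0,0,0,0]
  ]
}}

```text
clock: 13.7
tool_pos: [0.6594, -0.2175, 0.1703]
eef_rot: [0.73, 0.684, 0.0, 0.001]
contact_force: [0.4, 1.4, 0.4]
opening: 1.004
finger_force: 0.0
```

```bash
python3 st.py wrist w5 657,-218,80,68,80 657,-218,100,36,48; python3 st.py top t5 652,216,40,28,40 652,216,50,8,13
```

```text
tcp [ 659.4 -217.5  170.3] yline -3.7350637566005105 open mm 88.33096066008791 ff 0.0
657,-218,80,68,80 6855 [ 660.4 -215.6] [83.6 58.3] 86.2 z 73.47737842832008
657,-218,100,36,48 2217 [ 662.4 -212.7] [123.9  63.9] 84.8 z 41.46829881372205
tcp [ 659.8 -214.9  170.3] yline -3.5438432113193556 open mm 88.18726637516869 ff 0.0
652,216,40,28,40 285 [650.8 214.6] [54.9 53.1] 28.4 z 33.322292366236404
652,216,50,8,13 92 [650.4 214.9] [78.3 77.5] 74.7 z 10.221619449212183
```

The tin is flat and centred in its tray. Now the clear box at (660.4,-215.6).

Request:
{"name": "step_arm", "arguments": {
  "series": [
    [1,0,-30,0,0,0,0],
    [0,0,-30,0,0,0,0],
    [0,0,-30,0,0,0,0],
    [0,0,-17,0,0,0,0],
    [0,0,-9.5,0,0,0,0],
    [0,0,0,0,0,0,0],
    [0,0,0,0,0,0,0.2],
    [0,0,0,0,0,0,0.3],
    [0,0,0,0,0,0,0.4],
    [0,0,0,0,0,0,0.5],
    [0,0,0,0,0,0,0.6],
    [0,0,0,0,0,0,0.8],
    [0,0,0,0,0,0,1],
    [0,0,0,0,0,0,1],
    [0,0,0,0,0,0,1]
  ],
  "force": 20
}}

```text
clock: 15.3
tool_pos: [0.6609, -0.2159, 0.0535]
eef_rot: [0.729, 0.685, 0.0, 0.0]
contact_force: [-2.4, -0.2, 5.8]
opening: 0.655
finger_force: 20.0
```

Request:
{"name": "step_arm", "arguments": {
  "series": [
    [0,0,10,0,0,0,1],
    [0,0,30,0,0,0,1],
    [0,0,30,0,0,0,1],
    [-14,39,0,0,0,0.0234,1],
    [-14,39,0,0,0,0.0234,1],
    [-14,39,0,0,0,0.0234,1],
    [-14,39,0,0,0,0.0234,1],
    [-14,39,0,0,0,0.0234,1],
    [-14,39,0,0,0,0.0234,1],
    [-14,39,0,0,0,0.0234,1],
    [-14,39,0,0,0,0.0234,1],
    [-14,39,0,0,0,0.0234,1],
    [-14,39,0,0,0,0.0234,1],
    [-14,39,0,0,0,0.0234,1],
    [-14,39,0,0,0,0.0234,1],
    [-15,40,0,0,0,0.0234,1],
    [-15.5,40.5,0,0,0,0.0234,1],
    [0,0,0,0,0,0,1],
    [0,0,0,0,0,0,1]
  ]
}}

```text
clock: 17.2
tool_pos: [0.4614, 0.334, 0.1229]
eef_rot: [0.606, 0.795, 0.0, -0.0]
contact_force: [-0.4, 0.4, -1.7]
opening: 0.656
finger_force: 20.0
```

Request:
{"name": "step_arm", "arguments": {
  "series": [
    [0,0,-40,0,0,0,1],
    [0,0,-30,0,0,0,1],
    [0,0,-20,0,0,0,1],
    [0,0,0,0,0,0,1],
    [0,0,0,0,0,0,1]
  ]
}}

```text
clock: 17.7
tool_pos: [0.4629, 0.3314, 0.033]
eef_rot: [0.608, 0.794, -0.0, 0.0]
contact_force: [1.3, -0.1, -0.3]
opening: 0.657
finger_force: 20.0
```

```bash
python3 st.py wrist w6; python3 st.py top t6
```

```text
tcp [462.9 331.4  33. ] yline 15.109744968078815 open mm 57.794193504810785 ff 19.999844916164875
tcp [463.2 332.2  33.7] yline 15.126999616117672 open mm 57.70322887949981 ff 19.999879142269492
```

View pics/w6.png

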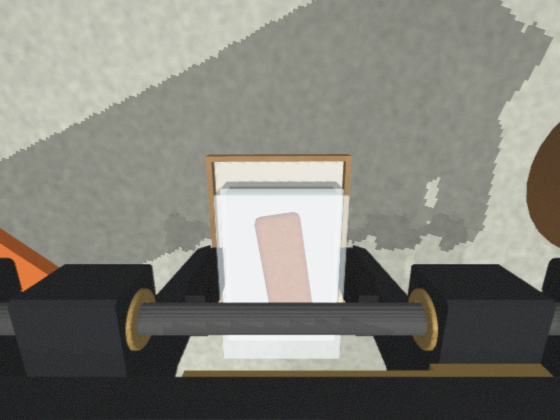

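The clear box, with its far edge at row 188, lines up inside the tray rim (corners (210,157) and (350,157)). Lowering it.

Request:
{"name": "step_arm", "arguments": {
  "series": [
    [0,0,-10,0,0,0,1],
    [0,0,-5,0,0,0,1],
    [0,0,-2,0,0,0,1],
    [0,0,-1,0,0,0,1],
    [0,0,0,0,0,0,1],
    [0,0,0,0,0,0,1]
  ]
}}

```text
clock: 18.4
tool_pos: [0.4622, 0.3329, 0.0148]
eef_rot: [0.607, 0.795, 0.0, 0.0]
contact_force: [0.4, 0.1, -0.1]
opening: 0.657
finger_force: 20.0
```

Request:
{"name": "step_arm", "arguments": {
  "series": [
    [0,0,-0.7,0,0,0,1],
    [0,0,-0.6,0,0,0,1],
    [0,0,0,0,0,0,1],
    [0,0,0,0,0,0,1]
  ]
}}

```text
clock: 18.8
tool_pos: [0.4623, 0.3329, 0.0145]
eef_rot: [0.607, 0.795, 0.0, 0.0]
contact_force: [-2.1, -0.9, 7.3]
opening: 0.657
finger_force: 20.0
```

Request:
{"name": "step_arm", "arguments": {
  "series": [
    [0,0,0,0,0,0,0.3],
    [0,0,0,0,0,0,0.2],
    [0,0,0,0,0,0,0.1],
    [0,0,0,0,0,0,0],
    [0,0,20,0,0,0,0],
    [0,0,35,0,0,0,0],
    [0,0,40,0,0,0,0],
    [0,0,40,0,0,0,0]
  ]
}}

```text
clock: 19.6
tool_pos: [0.4618, 0.3324, 0.1495]
eef_rot: [0.607, 0.795, -0.0, -0.0]
contact_force: [0.8, 0.4, 0.5]
opening: 0.999
finger_force: 0.0
```

Request:
{"name": "step_arm", "arguments": {
  "series": [
    [14,-39,0,0,0,-0.0253,0],
    [14,-39,0,0,0,-0.0253,0],
    [14,-39,0,0,0,-0.0253,0],
    [14,-39,0,0,0,-0.0253,0],
    [14,-39,0,0,0,-0.0253,0],
    [14,-39,0,0,0,-0.0253,0],
    [14,-39,0,0,0,-0.0253,0],
    [14,-39,0,0,0,-0.0253,0],
    [14,-39,0,0,0,-0.0253,0],
    [14,-39,0,0,0,-0.0253,0],
    [14,-39,0,0,0,-0.0253,0],
    [14,-39,0,0,0,-0.0253,0],
    [15,-39,0,0,0,-0.0253,0],
    [16,-39,0,0,0,-0.0253,0],
    [0,0,0,0,0,0,0],
    [0,0,0,0,0,0,0]
  ]
}}

```text
clock: 21.2
tool_pos: [0.6606, -0.2142, 0.1477]
eef_rot: [0.738, 0.674, -0.0, -0.0]
contact_force: [-0.3, 0.1, 0.3]
opening: 0.996
finger_force: 0.0
```

```bash
python3 st.py wrist w7 660,-213,100,36,48; python3 st.py top t7 462,333,60,30,42 462,333,70,8,13 430,-317,40,27,40 430,-317,40,7,14
```

```text
tcp [ 660.6 -214.2  147.7] yline -5.198101956731662 open mm 87.62326363326575 ff 0.0
660,-213,100,36,48 10430 [ 662.3 -212.5] [124.2  64.2] 84.9 z 41.48683238893222
tcp [ 660.7 -212.1  148. ] yline -5.038457681995908 open mm 88.03035827483174 ff 0.0
462,333,60,30,42 599 [462.  331.8] [58.9 84.3] 15.4 z 34.432634315841426
462,333,70,8,13 114 [461.1 330.5] [ 80.1 106.9] 15.2 z 9.945446462546803
430,-317,40,27,40 0
430,-317,40,7,14 1
```

View pics/w7.png

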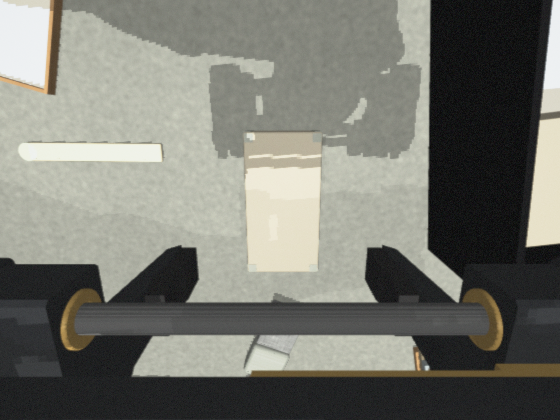

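The clear box sits well in its tray. The card box, centred near (283,202), is lined up with the gripper.

Request:
{"name": "step_arm", "arguments": {
  "series": [
    [1,0,-35,0,0,0,0],
    [0,0,-35,0,0,0,0],
    [0,0,-30,0,0,0,0],
    [0,0,-22,0,0,0,0],
    [0,0,-12,0,0,0,0],
    [0,0,0,0,0,0,0],
    [0,0,0,0,0,0,0.1],
    [0,0,0,0,0,0,0.2],
    [0,0,0,0,0,0,0.3],
    [0,0,0,0,0,0,0.4],
    [0,0,0,0,0,0,0.6],
    [0,0,0,0,0,0,0.8],
    [0,0,0,0,0,0,1],
    [0,0,0,0,0,0,1],
    [0,0,0,0,0,0,1]
  ],
  "force": 35
}}

```text
clock: 22.8
tool_pos: [0.6624, -0.2134, 0.0157]
eef_rot: [0.738, 0.675, 0.0, 0.0]
contact_force: [-1.9, 1.3, 6.0]
opening: 0.721
finger_force: 35.0
```

Request:
{"name": "step_arm", "arguments": {
  "series": [
    [0,0,8,0,0,0,1],
    [0,0,20,0,0,0,1],
    [0,0,30,0,0,0,1],
    [-21,19.5,0,0,0,-0.028,1],
    [-21,19.5,0,0,0,-0.028,1],
    [-21,19.5,0,0,0,-0.028,1],
    [-21,19.5,0,0,0,-0.028,1],
    [-21,19.5,0,0,0,-0.028,1],
    [-21,19.5,0,0,0,-0.028,1],
    [-21,19.5,0,0,0,-0.028,1],
    [-21,19.5,0,0,0,-0.028,1],
    [-21,19.5,0,0,0,-0.028,1],
    [-20,19.5,0,0,0,-0.029,1],
    [0,0,0,0,0,0,1],
    [0,0,-25,0,0,0,1],
    [0,0,-13,0,0,0,1],
    [0,0,0,0,0,0,1],
    [0,0,0,0,0,0,1]
  ]
}}

```text
clock: 24.6
tool_pos: [0.4541, -0.0183, 0.035]
eef_rot: [0.825, 0.565, 0.001, 0.0]
contact_force: [0.4, -0.5, -3.1]
opening: 0.723
finger_force: 35.0
```

```bash
python3 st.py wrist w8; python3 st.py top t8
```

```text
tcp [454.1 -18.3  35. ] yline -21.178349114973926 open mm 63.62306457969014 ff 34.99984142370522
tcp [454.1 -18.4  35.2] yline -21.193409017783807 open mm 63.718550081366175 ff 34.9997865781188
```

View pics/w8.png

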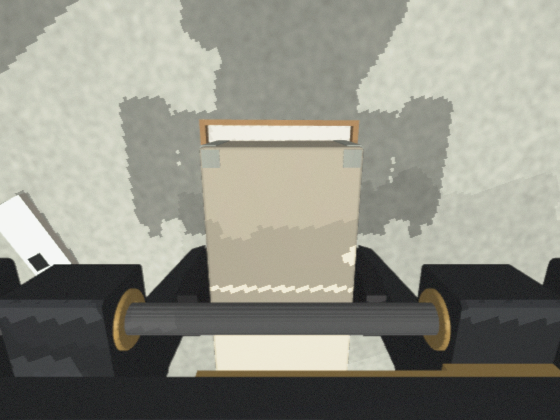

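The card box (far edge at row 145, columns 203–361) lines up over the tray, whose far rim is at row 122. Lowering it.

Request:
{"name": "step_arm", "arguments": {
  "series": [
    [-0.5,0.5,-8,0,0,0,1],
    [0,0,-4,0,0,0,1],
    [0,0,-2,0,0,0,1],
    [0,0,-1,0,0,0,1],
    [0,0,0,0,0,0,1],
    [0,0,0,0,0,0,1]
  ]
}}

```text
clock: 25.3
tool_pos: [0.454, -0.018, 0.0221]
eef_rot: [0.825, 0.565, -0.0, -0.0]
contact_force: [-0.1, -0.2, -3.4]
opening: 0.722
finger_force: 35.0
```

Request:
{"name": "step_arm", "arguments": {
  "series": [
    [0,0,-0.7,0,0,0,1],
    [0,0,-0.7,0,0,0,1],
    [0,0,0,0,0,0,1],
    [0,0,0,0,0,0,1]
  ]
}}

```text
clock: 25.7
tool_pos: [0.4536, -0.018, 0.0204]
eef_rot: [0.825, 0.565, -0.001, -0.0]
contact_force: [-0.3, -0.2, -3.0]
opening: 0.723
finger_force: 35.0
```

Request:
{"name": "step_arm", "arguments": {
  "series": [
    [0,0,-0.7,0,0,0,1],
    [0,0,-0.7,0,0,0,1],
    [0,0,0,0,0,0,1],
    [0,0,0,0,0,0,1]
  ]
}}

```text
clock: 26.1
tool_pos: [0.4536, -0.0179, 0.0188]
eef_rot: [0.825, 0.565, -0.001, -0.0]
contact_force: [-0.3, 0.4, -3.3]
opening: 0.723
finger_force: 35.0
```

Request:
{"name": "step_arm", "arguments": {
  "series": [
    [0,0,-0.5,0,0,0,1],
    [0,0,-0.5,0,0,0,1],
    [0,0,0,0,0,0,1],
    [0,0,0,0,0,0,1]
  ]
}}

```text
clock: 26.5
tool_pos: [0.4535, -0.0179, 0.0186]
eef_rot: [0.825, 0.565, -0.001, -0.0]
contact_force: [-1.5, -0.3, 6.8]
opening: 0.72
finger_force: 35.0
```

Floor contact; release, then lift clear.

Request:
{"name": "step_arm", "arguments": {
  "series": [
    [0,0,0,0,0,0,0.25],
    [0,0,0,0,0,0,0.15],
    [0,0,0,0,0,0,0.05],
    [0,0,0,0,0,0,0],
    [0,0,0,0,0,0,0],
    [0,0,20,0,0,0,0],
    [0,0,35,0,0,0,0],
    [0,0,40,0,0,0,0],
    [0,0,40,0,0,0,0],
    [0,0,40,0,0,0,0],
    [40,0,20,0,0,0,0],
    [40,0,20,0,0,0,0],
    [40,0,0,0,0,0,0],
    [0,0,0,0,0,0,0],
    [0,0,0,0,0,0,0],
    [0,0,0,0,0,0,0]
  ]
}}

```text
clock: 28.1
tool_pos: [0.5717, -0.018, 0.2321]
eef_rot: [0.825, 0.566, -0.002, -0.001]
contact_force: [0.2, 0.1, -0.3]
opening: 0.995
finger_force: 0.0
```

```bash
python3 st.py wrist w9 453,-17,90,38,50; python3 st.py side s9 430,-317,40,27,40 652,216,45,28,40 462,333,60,30,42 453,-17,90,40,50 660,-8,40,30,45 639,420,70,42,55
```

```text
tcp [571.7 -18.  232.1] yline -21.122912827773746 open mm 87.58437863760258 ff 0.0
453,-17,90,38,50 4973 [454.5 -17.2] [124.  65.] 69.0 z 44.45172097848427
tcp [571.8 -18.  232.2] yline -21.11397976364468 open mm 88.28818049585713 ff 0.0
430,-317,40,27,40 93 [ 429.  -314.1] [37.7 44.3] 3.5 z 32.358551656019195
652,216,45,28,40 276 [648.8 218.3] [53.8 55.6] 46.5 z 33.22597969405483
462,333,60,30,42 751 [461.9 334.4] [60.8 88.2] 15.8 z 35.334730796958254
453,-17,90,40,50 736 [452.4 -17.1] [128.   69.6] 69.3 z 45.0305160542992
660,-8,40,30,45 118 [658.1  -6.2] [41.1 42.5] 66.0 z 37.73417826320052
639,420,70,42,55 621 [637.4 422.8] [101.   99.8] 81.3 z 47.96467095442591
```

View pics/s9.png

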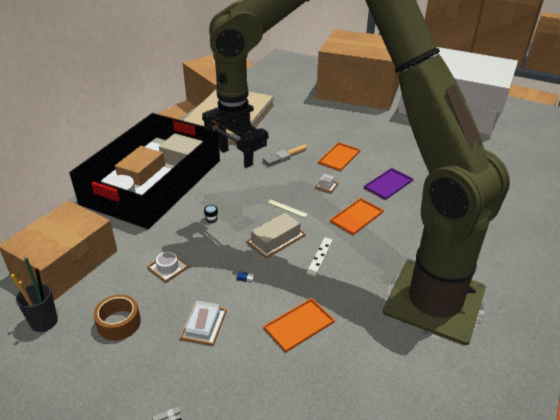

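The side view shows every box flat in its own tray: coin (326,184), tin (167,264), clear (205,318), card (276,234). The loupe and tape roll haven't moved.

```bash
python3 -c "
from plant import r
print(r.finish_job())"
```

```text
the job is handed in; nothing more can be done
None
```

The job is handed in: all four boxes stand flat in their own trays, released, with the loupe and tape roll undisturbed, at about 28 s of the 120 s allowed; the hand-in returned no verdict.

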